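# Wind the bench timer on four clicks and start it

## Task

Set and start the bench timer, the flat grey box on the workbench: with a fingertip, push the bar of its black click-stop dial round clockwise (seen from above) by exactly four clicks from where it stands, without going past the fourth or turning it backwards. Then press the round start button beside the dial fully down and let it come up again. Only push and press: do not pinch the dial, and leave the spanner, marker, tape roll and tape measure around it where they lie.

Things in the scene. Friction and masses are not known exactly. Their poses are not given: they have to be found in the camera images.
- timer_box: Flat sheet-metal timer box, 200 (its x) x 300 (its y) x 60 mm high, grey with a bare aluminium cover, standing fixed on the bench. Origin: centre of its underside; its top is 60 mm above. The dial and the start button stand on the cover at x = -20 mm, y = +75 and -75 mm of this frame; which of them is at which side varies.
- dial_base: Fixed grey bezel plate of the dial, 120 mm in diameter, 6 mm high, with 15 identical white ticks, on the timer box's cover. Origin: centre of its underside, on the dial's vertical axis, 60 mm above the bench. Its own yaw has no meaning.
- dial_centre (a point): On the dial's vertical axis at the top of its bar, 106 mm above the bench. The dial: on the bezel a black disc 92 mm in diameter, its top 72 mm above the bench; across it, through the axis, an upright straight bar 88 mm long and 14 mm wide, its sides vertical from the disc's top up to 106 mm. The bar's direction at the start varies; it turns with the dial.
- dial_pointer (a point): On top of the bar at the end that has a white line (44 mm from the axis), 106 mm above the bench: with point dial_centre it gives the bar's direction. The bar's other end is alike without the line.
- timer_dial (a joint): Dial angle in rad, 0 at the start (in a click), growing clockwise seen from above. One click is 24 degrees (0.419 rad), four are 1.676. Between clicks resistance rises to some 0.17 N m (5 N at 35 mm from the axis), then drops past the middle: the dial jumps ahead of the finger into the next click and stays. Stops: 3 clicks back, 8 ahead.
- start_button (a joint): Travel of the start button in m: 0 up, 0.006 fully down; a spring, 5 N when fully down, brings it back.
- start_button_top (a point): Centre of the top of the start button: a bare metal round push button 32 mm in diameter, pressed straight down, in a dark round housing on the timer box's cover.
- ring_spanner: Bystander: loose combination spanner, 153 mm long, 6 mm thick, lying on the timer box's cover along its far edge (about 75 mm behind the box's centre). Origin: centre of its underside.
- marker: Bystander: loose marker pen, 135 x 17 mm, on the bench in front of the timer box. Origin: centre of its underside.
- tape_roll: Bystander: loose roll of black tape, 59 mm in diameter, 19 mm high, on the bench to the right of the box. Origin: centre of its underside.
- tape_measure: Bystander: loose tape measure, 127 x 34 x 60 mm high, on the bench to the left of the box. Origin: centre of its underside.

How it is judged (in metres and radians):
On the way, in this order (a step that is already met when the one before it is completed fails the run):
1. the dial rests four clicks on (value of joint timer_dial between 1.576 and 1.776 rad), for 0.3 s.
2. the start button is pressed fully down (all of step 1 and value of joint start_button above 0.005 m), for 0.05 s.
At the end, for the whole second after the job is handed in: The dial rests in the fourth click clockwise of its start (1.676 rad, within 0.1 rad), the start button has been pressed and is up again, and the four loose bystanders are within 15 mm of where they lay (all of step 1 and velocity of joint timer_dial between -0.05 and 0.05 rad/s and value of joint start_button below 0.0015 m and distance of each of ring_spanner, marker, tape_roll, tape_measure from where it was at the start of the episode below 0.015 m); the robot touches nothing.
It fails at once if the dial is turned past the fourth click (value of joint timer_dial above 1.927 rad).
It fails at once if the dial is turned backwards a click (value of joint timer_dial below -0.251 rad).
It fails at once if the start button is pressed down before the dial stands at the fourth click (value of joint start_button above 0.004 m and not (value of joint timer_dial between 1.576 and 1.776 rad)).
It fails at once if the dial's bar is pinched between the fingers (pressed on both sides at once) (contact force between each of timer_dial_c1, timer_dial_c2 and the fingers above 3 N).
It fails at once if the spanner, marker, tape roll or tape measure is lifted or shoved (distance of any of ring_spanner, marker, tape_roll, tape_measure from where it was at the start of the episode above 0.02 m).
It also fails if it takes over 51 s, if anything falls off the work surface, if the arm or the gripper's body presses on something with over 40 N, if the wrist force passes 120 N, or if a joint passes its speed limit or range.

## Robot

A 6-joint arm with a two-finger parallel gripper is mounted at the origin on a cart in front of the work surface, level with it; the furniture and walls round the work are solid. World frame = base frame: x ahead of the robot, y to its left, z up, the work surface at z = 0. Lengths are in mm, angles in rad, forces in N, time in s.
With the tool pointing down it reaches from about 300 to 775 mm from the base axis. Payload 14.6 kg.
Tool frame: the origin (TCP) lies midway between the tips of the shut fingers; the grasp point (between the pads) lies 19 mm behind it; z points along the fingers, y is the direction in which the jaws open and shut (so a half turn about z gives the same grasp; the last joint's range is limited). The gripper opens to 94 mm and grips with 3 to 60 N. Pads are 16 mm wide; open, the fingers measure 119 mm over their backs; the gripper's body (75 mm by 177 mm) begins 78 mm behind the grasp point.
Start: joints at [-1.362, 0.3, 1.521, -0, 1.321, -0.067], TCP at [149.767, -529.206, 205.446] pointing down, gripper open.
Joint ranges: [-3.03, 3.03], [-0.79, 2.21], [0.23, 2.52], [-1.04, 4.18], [0, 3.07], [-2.55, 2.55]. Speed limits (rad/s): [2.22, 2.22, 2.57, 3.14, 3.14, 3.14].

## Interface

Orientations are given as [roll, pitch, yaw] about the fixed x, y, z axes, in that order (R = Rz(yaw) Ry(pitch) Rx(roll)).
In Python, from cell import read_state, camera, get_calibration, sign_off gives the robot as it stands.
- The arm moves only by the tool carry_out, never from a script. Its argument "series" is a list of rows, each an object with "delta_pos": the shift along the world's x, y, z in mm, a list of three; "turn": the turn, a rotation vector about the world's x, y, z in rad, a list of three; "hand": the opening, from 0 (shut) to 1 (fully open). A call has 1 to 8 rows; each row is the pose to reach, as a shift and turn from the pose commanded when the call began; what a row does not reach only later rows make up. A row lasts 1/8 s, in which the tool goes at most 62.5 mm and 10.7 degrees, less where a joint would pass 70% of its speed; a pose out of reach is approached as far as the arm can. A call with a gripper value outside its range is refused whole. The fingers move at their own pace and stop on an object; "squeeze" is the grip in N (left out, the last holds). Time passes only in rows, so rows that repeat a pose let the fingers close. It gives the time, the measured TCP pose, the force and the opening at its end, in the units of the state.
- read_state(): the state, without advancing time (a new reading comes with each control period).
- camera(name): name is "side" or "top"; returns the picture (384x512x3 uint8, red, green, blue); there is no depth.
- get_calibration(name): a dict with "intrinsics" (3x3 intrinsics, pixels), "k1" (the pictures are not rectified: a ray, as slopes to the right and down, at radius r is drawn at 1 + k1 r^2 times it, then the intrinsics apply), "pose" (4x4, takes a point from camera to world coordinates). Camera axes: x right, y down, z forward; pixel columns grow to the right and rows downward; lengths in mm; the calibration is good to about 2 mm. A picture is of the moment at which its call begins. get_calibration takes no time and is no camera call.
- sign_off(): hands the job in, once; it reports no verdict.
The state is a dict: "clock": time; "joints": joint angles; "qd": joint speeds; "effort": joint torques, N m; "eef_pos": TCP position; "eef_rot": TCP orientation; "wrist_force": force on the tool from outside, world axes, zero at the start; "moment": the same for the moment, N m; "finger_gap": finger opening in mm.
Only numpy, scipy, OpenCV 4.12 (cv2) and the standard library are available. Lean on these libraries where they do the work, as an engineer would, in place of code of your own. Each camera call takes 0.05 s, during which the arm holds its last target.

## Working session

There is one attempt and no reset: what is moved stays moved. The work goes in short steps, Python scripts to look and compute and a tool call to move; the robot and the scene stay as the last step left them, time stands still between calls to the robot, and variables do not carry over. Pictures are saved under pics/ and viewed, and the job is handed in when it is done.

Besides the shell and the picture viewer there is one more tool, called after "Request:" in YAML: its name, and indented under it one key for each argument. carry_out: Moves the arm, as the interface text tells. Its arguments: {"type":"object","properties":{"series":{"type":"array"},"squeeze":{"type":"number"}},"required":["series"]}

```bash
mkdir -p pics; ls
python3 - <<'E'
from cell import *
import cv2
print(read_state())
for n in ("top","side"):
    c=get_calibration(n);print(n,c)
    im=camera(n);cv2.imwrite(f"pics/{n}0.png",im[:,:,::-1])
E
```

```text
pics
{'clock': 0.0, 'joints': array([-1.36160792e+00,  3.00461335e-01,  1.52155065e+00, -1.07125882e-05,
        1.32073668e+00, -6.65945467e-02]), 'qd': array([ 0.00032132, -0.00117209, -0.00070808, -0.00086256, -0.00037854,
       -0.00026262]), 'effort': array([ 1.31868161e-03, -5.31810594e+01, -3.52733767e+01,  7.09147705e-02,
        2.44433549e-02, -5.65753635e-05]), 'eef_pos': array([ 149.70839148, -528.96231182,  204.90457212]), 'eef_rot': array([-3.14043851e+00, -6.65738834e-05,  2.75785573e-01]), 'wrist_force': array([-0.1552175 , -0.62164262, -1.00983494]), 'moment': array([0.03219836, 0.0308149 , 0.01805928]), 'finger_gap': 93.98679567807727}
top {'intrinsics': array([[411.51268489,   0.        , 254.90730121],
       [  0.        , 411.51268489, 191.69610506],
       [  0.        ,   0.        ,   1.        ]]), 'k1': -0.012846473253234621, 'pose': array([[-4.40428912e-04, -9.71009065e-01,  2.39042260e-01,
         3.27649409e+02],
       [-9.99996241e-01,  1.07457140e-03,  2.52253019e-03,
         8.27567641e+01],
       [-2.70626766e-03, -2.39040250e-01, -9.71005888e-01,
         1.05910119e+03],
       [ 0.00000000e+00,  0.00000000e+00,  0.00000000e+00,
         1.00000000e+00]])}
side {'intrinsics': array([[456.23684824,   0.        , 266.75463497],
       [  0.        , 456.23684824, 193.23597498],
       [  0.        ,   0.        ,   1.        ]]), 'k1': -0.07728048823197597, 'pose': array([[-9.17703709e-01, -1.44573339e-01,  3.70024934e-01,
         2.13361477e+02],
       [-3.97262616e-01,  3.30401107e-01, -8.56164424e-01,
         8.55107221e+02],
       [ 1.52190185e-03, -9.32702341e-01, -3.60643905e-01,
         4.27671906e+02],
       [ 0.00000000e+00,  0.00000000e+00,  0.00000000e+00,
         1.00000000e+00]])}
```

View pics/top0.png

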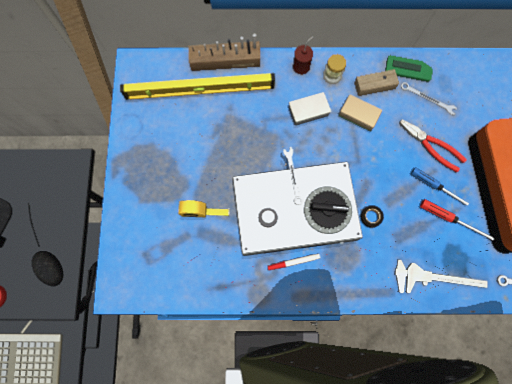

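View pics/side0.png

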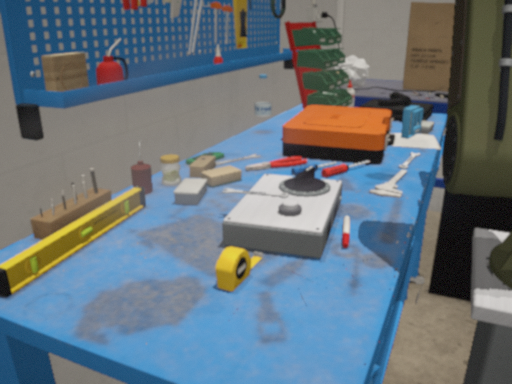

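Run:
```python
import cv2
im=cv2.imread("pics/top0.png")
c=im[110:260,180:330]
cv2.imwrite("pics/crop0.png",cv2.resize(c,(600,600),interpolation=cv2.INTER_CUBIC))
```

```text
(no output)
```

The top view shows the box at about (297,207), the dial at (330,210) on the right and the button at (268,216). The spanner is at (292,175), the marker at (293,262) and the tape roll at (372,215). I'll enlarge the dial next.

Run:
```python
import cv2
im=cv2.imread("pics/top0.png")
c=im[180:240,295:365]
cv2.imwrite("pics/crop0.png",cv2.resize(c,(700,600),interpolation=cv2.INTER_CUBIC))
c=im[150:270,225:385]
cv2.imwrite("pics/crop1.png",cv2.resize(c,(800,600),interpolation=cv2.INTER_CUBIC))
im=cv2.imread("pics/side0.png")
c=im[160:205,260:340]
cv2.imwrite("pics/crop2.png",cv2.resize(c,(800,450),interpolation=cv2.INTER_CUBIC))
```

```text
(no output)
```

View pics/crop0.png

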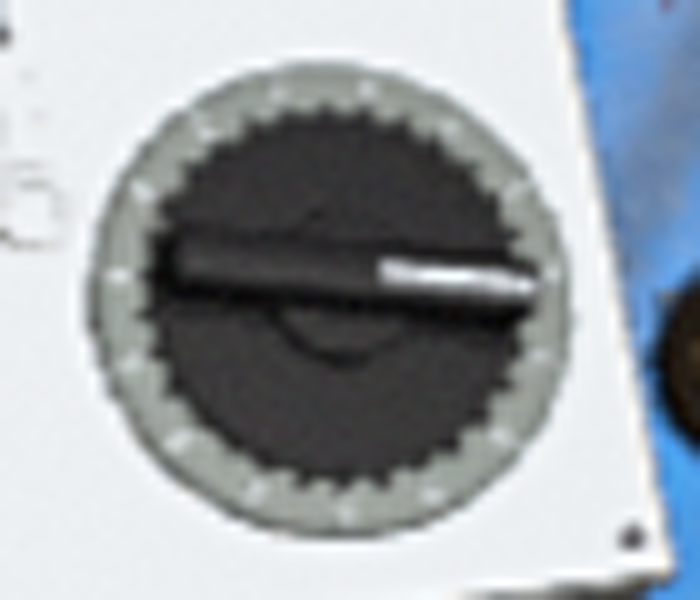

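View pics/crop1.png

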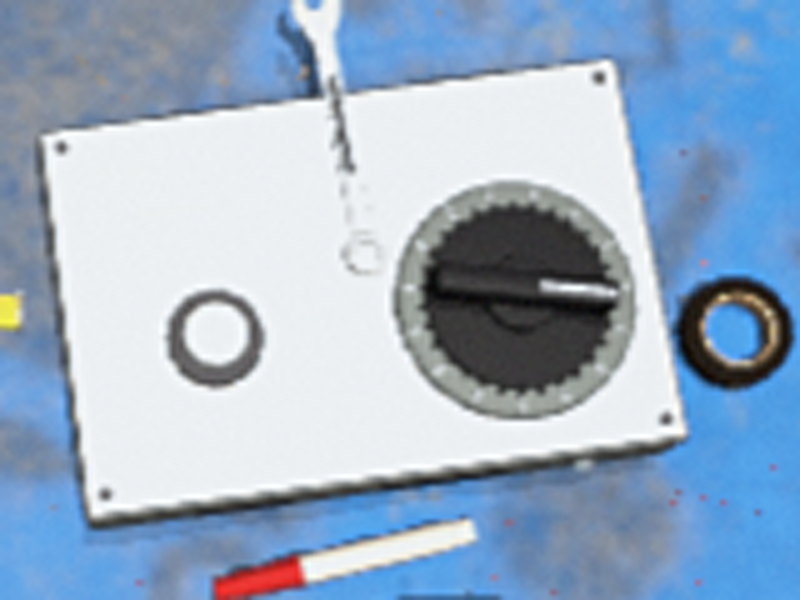

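View pics/crop2.png

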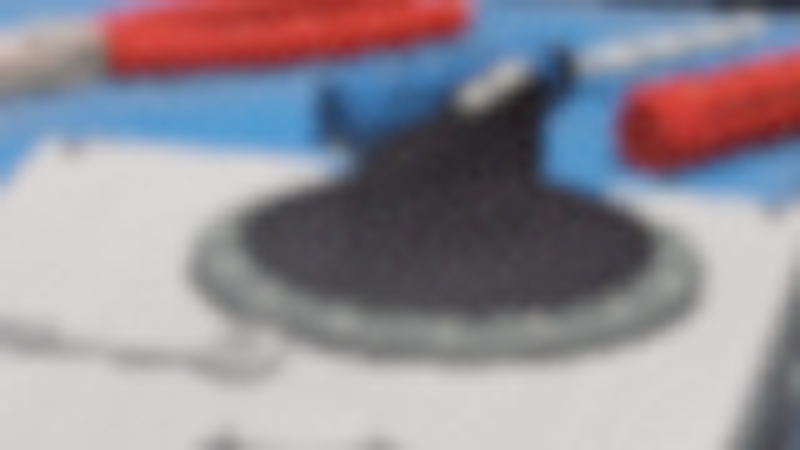

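```bash
cat > h.py <<'E'
import numpy as np, cv2
from cell import *
def ray(n,uv):
    c=get_calibration(n);K=c["intrinsics"];P=c["pose"]
    p=cv2.undistortPoints(np.array([[uv]],float),K,np.array([c["k1"],0,0,0,0]))[0,0]
    return P[:3,3],P[:3,:3]@np.array([p[0],p[1],1])
def at(n,uv,z):
    o,d=ray(n,uv);return (o+d*(z-o[2])/d[2]).round(1)
def proj(n,X):
    c=get_calibration(n);T=np.linalg.inv(c["pose"])
    return cv2.projectPoints(np.array(X,float).reshape(-1,3),cv2.Rodrigues(T[:3,:3])[0],T[:3,3],c["intrinsics"],np.array([c["k1"],0,0,0,0]))[0].reshape(-1,2)
E
python3 - <<'E'
from h import *
c0=lambda x,y:((x+.5)/10-.5+295,(y+.5)/10-.5+180)
c1=lambda x,y:((x+.5)/5-.5+225,(y+.5)/5-.5+150)
c2=lambda x,y:((x+.5)/10-.5+260,(y+.5)/10-.5+160)
for a in [(88,300),(572,300),(330,62),(330,540)]: print("bezel",at("top",c0(*a),66))
C=at("top",c0(330,301),64);print("C",C)
p=at("top",c0(538,285),106);q=at("top",c0(170,258),106)
print(p,q,(p+q)/2,np.linalg.norm(p-q),np.degrees(np.arctan2(*(p-q)[1::-1])))
print("tick check line ends",at("top",c0(380,270),106))
print("side ptr",at("side",c2(525,65),106), "bezel side",at("side",c2(190,270),66),at("side",c2(705,265),66))
print("button",at("top",c1(217,335),76),at("top",c1(216,338),60))
print("corners",[at("top",c1(*a),60) for a in [(40,135),(612,62),(687,437),(90,520)]])
print("spanner",at("top",c1(362,255),66),at("top",c1(315,0),66), "marker",[at("top",c1(*a),10) for a in [(215,587),(475,530)]],"tape",at("top",c1(735,332),15))
E
```

```text
bezel [526.8 -33.8  66. ]
bezel [ 526.6 -152.8   66. ]
bezel [587.2 -95.8  66. ]
bezel [467.4 -90.8  66. ]
C [526.9 -93.6  64. ]
[ 522.3 -135.5  106. ] [528.9 -48.7 106. ] [525.6 -92.1 106. ] 87.05056002117391 -94.34822450505054
tick check line ends [525.9 -98.3 106. ]
side ptr [ 516.7 -110.7  106. ] bezel side [576.6 -53.2  66. ] [ 469.5 -103.8   66. ]
button [507.5  53.6  76. ] [508.9  53.6  60. ]
corners [array([612.9, 141.6,  60. ]), array([ 651.2, -149.1,   60. ]), array([ 459.7, -175.4,   60. ]), array([419.9, 115.1,  60. ])]
spanner [549.3 -18.7  66. ] [682.6   1.9  66. ] marker [array([391. ,  53.7,  10. ]), array([419.3, -78.1,  10. ])] tape [ 519.9 -215.1   15. ]
```

Request:
carry_out:
  series:
    - {"delta_pos": [50, 50, 5], "turn": [0, 0, 0.175], "hand": 0}
    - {"delta_pos": [90, 90, 5], "turn": [0, 0, 0.35], "hand": 0}
    - {"delta_pos": [130, 130, 5], "turn": [0, 0, 0.525], "hand": 0}
    - {"delta_pos": [170, 170, 5], "turn": [0, 0, 0.7], "hand": 0}
    - {"delta_pos": [210, 210, 5], "turn": [0, 0, 0.875], "hand": 0}
    - {"delta_pos": [250, 250, 5], "turn": [0, 0, 1.05], "hand": 0}
    - {"delta_pos": [290, 290, 5], "turn": [0, 0, 1.225], "hand": 0}
    - {"delta_pos": [330, 330, 5], "turn": [0, 0, 1.4], "hand": 0}
  squeeze: 20

```text
clock: 1.1
eef_pos: [480.8, -197.6, 210.3]
eef_rot: [-3.141, -0.0, 1.682]
wrist_force: [0.6, -1.0, -0.4]
finger_gap: 17.6
```

Request:
carry_out:
  series:
    - {"delta_pos": [20, 20, 0], "turn": [0, 0, 0.175], "hand": 0}
    - {"delta_pos": [40, 40, 0], "turn": [0, 0, 0.35], "hand": 0}
    - {"delta_pos": [60, 60, 0], "turn": [0, 0, 0.525], "hand": 0}
    - {"delta_pos": [74.5, 74, 0], "turn": [0, 0, 0.7], "hand": 0}
    - {"delta_pos": [74.5, 74, -20], "turn": [0, 0, 0.875], "hand": 0}
    - {"delta_pos": [74.5, 74, -40], "turn": [0, 0, 1.05], "hand": 0}
    - {"delta_pos": [74.5, 74, -60], "turn": [0, 0, 1.225], "hand": 0}
    - {"delta_pos": [74.5, 74, -80], "turn": [0, 0, 1.39], "hand": 0}

```text
clock: 2.1
eef_pos: [554.1, -125.1, 129.5]
eef_rot: [3.141, -0.001, 3.071]
wrist_force: [0.5, -0.6, -0.9]
finger_gap: 0.2
```

Run:
```python
from h import *
s=read_state();print(s)
for n in ("top","side"):
    im=camera(n)
    P=proj(n,[[526.5,-93,106],[522.3,-135.5,106],s["eef_pos"]]);print(P)
    c=im[130:270,230:400] if n=="top" else im[100:240,220:390]
    cv2.imwrite(f"pics/{n}1.png",cv2.resize(c,None,fx=4,fy=4,interpolation=cv2.INTER_CUBIC)[:,:,::-1])
```

```text
{'clock': 2.1, 'joints': array([-2.86584584e-01,  4.11490234e-01,  1.55413553e+00, -1.12249832e-05,
        1.17662960e+00, -1.78725029e+00]), 'qd': array([-2.74984631e-03,  1.69659061e-01,  1.59800224e-01, -1.07649150e-03,
       -3.26716553e-01, -1.30613809e+00]), 'effort': array([ 5.33677347e-02, -5.88107586e+01, -3.38031328e+01, -2.87632743e-02,
        7.72441104e-01,  2.67881177e+00]), 'eef_pos': array([ 554.05548867, -125.12521086,  129.47084054]), 'eef_rot': array([ 3.14146044e+00, -6.49475923e-04,  3.07146639e+00]), 'wrist_force': array([ 0.53263093, -0.56598153, -0.85296171]), 'moment': array([ 0.03227694, -0.08969127, -0.00129121]), 'finger_gap': 0.2289747099290758}
[[330.29455562 206.31060411]
 [348.35474034 208.03093018]
 [345.34827189 192.62217196]]
[[305.53967141 167.68071595]
 [313.03743298 162.83738822]
 [299.16927644 152.88009386]]
```

View pics/top1.png

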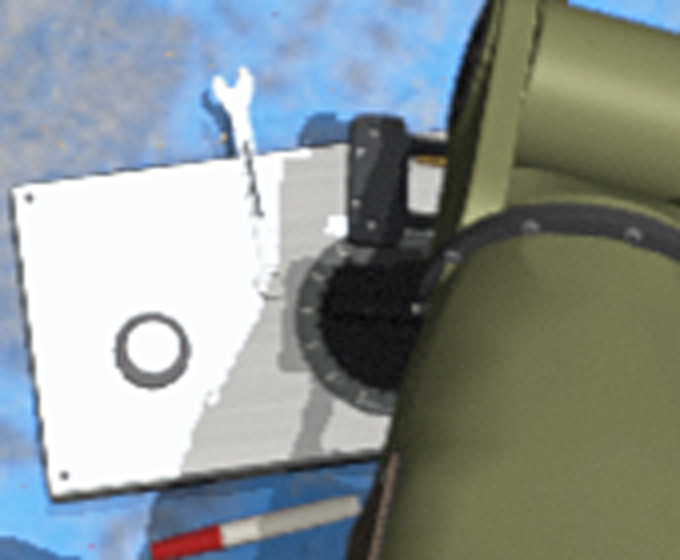

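View pics/side1.png

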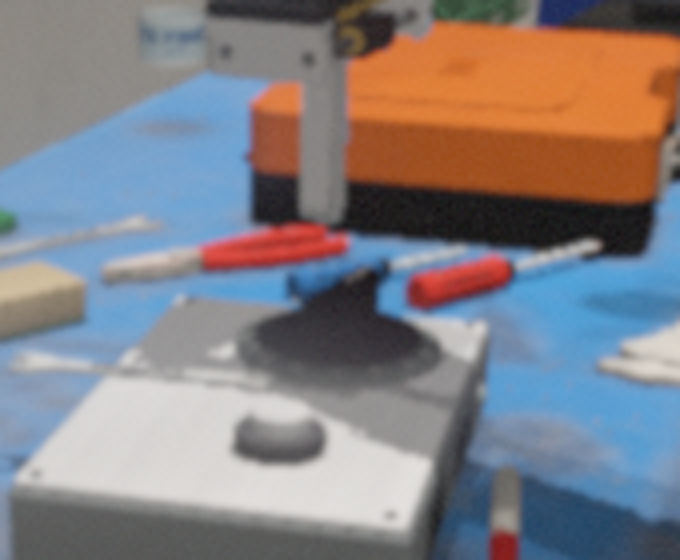

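Request:
carry_out:
  series:
    - {"delta_pos": [0, 0, -23], "turn": [0, 0, 0], "hand": 0}
    - {"delta_pos": [0, 0, -46], "turn": [0, 0, 0], "hand": 0}
    - {"delta_pos": [-3, 0.2, -46], "turn": [0, 0, 0], "hand": 0}
    - {"delta_pos": [-6, 0.5, -46], "turn": [0, 0, 0], "hand": 0}
    - {"delta_pos": [-9, 0.7, -46], "turn": [0, 0, 0], "hand": 0}
    - {"delta_pos": [-11, 0.8, -46], "turn": [0, 0, 0], "hand": 0}
    - {"delta_pos": [-11, 0.8, -46], "turn": [0, 0, 0], "hand": 0}

```text
clock: 3.08
eef_pos: [543.3, -124.4, 84.8]
eef_rot: [-3.141, 0.0, 3.066]
wrist_force: [-0.4, 0.4, 0.2]
finger_gap: 0.3
```

Run:
```python
from h import *
s=read_state();print(s["eef_pos"],s["wrist_force"],s["moment"])
for n in ("side",):
    im=camera(n)
    c=im[140:220,250:350]
    cv2.imwrite(f"pics/{n}2.png",cv2.resize(c,None,fx=7,fy=7,interpolation=cv2.INTER_CUBIC)[:,:,::-1])
```

```text
[ 543.28107278 -124.43684288   84.820941  ] [-0.39417873  0.40010325  0.21871531] [ 0.07320277 -0.17212685  0.03037838]
```

View pics/side2.png

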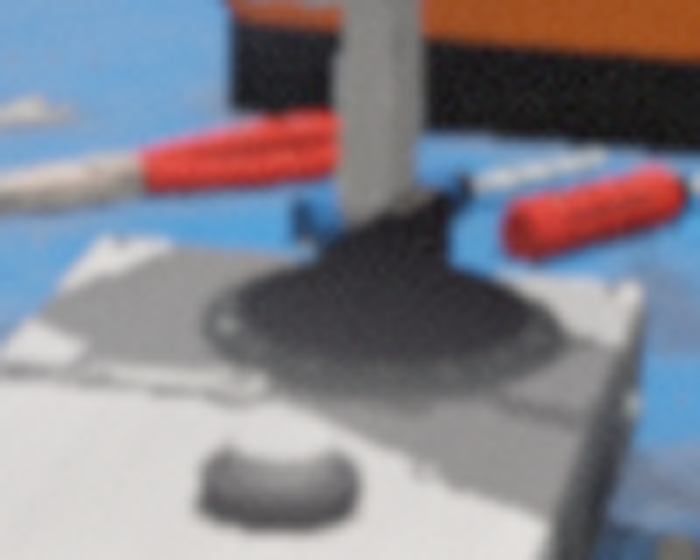

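Request:
carry_out:
  series:
    - {"delta_pos": [-1, 0.1, 0], "turn": [0, 0, 0], "hand": 0}
    - {"delta_pos": [-2, 0.2, 0], "turn": [0, 0, 0], "hand": 0}
    - {"delta_pos": [-3, 0.2, 0], "turn": [0, 0, 0], "hand": 0}
    - {"delta_pos": [-4, 0.3, 0], "turn": [0, 0, 0], "hand": 0}
    - {"delta_pos": [-4, 0.3, 0], "turn": [0, 0, 0], "hand": 0}

```text
clock: 3.75
eef_pos: [540.1, -124.5, 84.7]
eef_rot: [-3.141, 0.003, 3.066]
wrist_force: [7.4, -2.5, -2.2]
finger_gap: 0.2
```

Run:
```python
from h import *
im=camera("side")
s=read_state();print(s["eef_pos"],s["wrist_force"],s["moment"])
c=im[140:220,250:350]
cv2.imwrite(f"pics/side3.png",cv2.resize(c,None,fx=7,fy=7,interpolation=cv2.INTER_CUBIC)[:,:,::-1])
```

```text
[ 540.14393726 -124.55855566   84.72749824] [ 7.30666049 -2.16501767 -3.00813628] [-0.62165554 -1.58902857 -0.01706507]
```

View pics/side3.png

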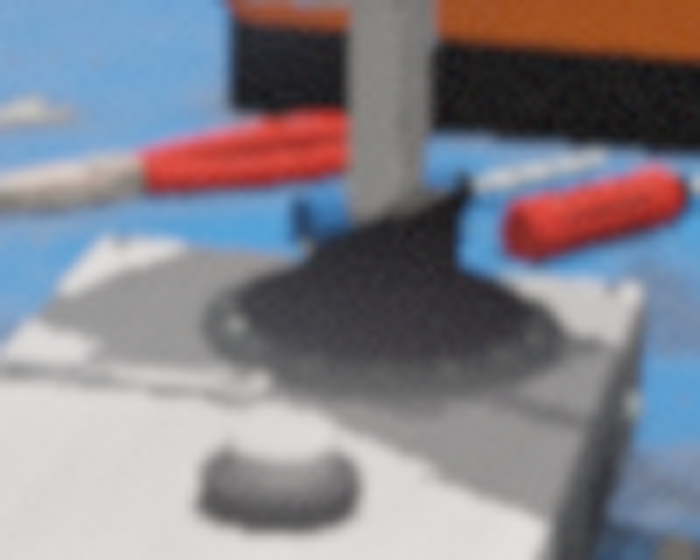

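Run:
```python
from h import *
r=np.array([12.8,-31.1])
for t in range(0,92,2):
    a=-np.radians(t);R=np.array([[np.cos(a),-np.sin(a)],[np.sin(a),np.cos(a)]])
    d=R@r-r;print(t,round(-a,3),d.round(1))
```

```text
0 0.0 [0. 0.]
2 0.035 [-1.1 -0.4]
4 0.07 [-2.2 -0.8]
6 0.105 [-3.3 -1.2]
8 0.14 [-4.5 -1.5]
10 0.175 [-5.6 -1.8]
12 0.209 [-6.7 -2. ]
14 0.244 [-7.9 -2.2]
16 0.279 [-9.1 -2.3]
18 0.314 [-10.2  -2.4]
20 0.349 [-11.4  -2.5]
22 0.384 [-12.6  -2.5]
24 0.419 [-13.8  -2.5]
26 0.454 [-14.9  -2.5]
28 0.489 [-16.1  -2.4]
30 0.524 [-17.3  -2.2]
32 0.559 [-18.4  -2.1]
34 0.593 [-19.6  -1.8]
36 0.628 [-20.7  -1.6]
38 0.663 [-21.9  -1.3]
40 0.698 [-23.  -1.]
42 0.733 [-24.1  -0.6]
44 0.768 [-25.2  -0.2]
46 0.803 [-26.3   0.3]
48 0.838 [-27.3   0.8]
50 0.873 [-28.4   1.3]
52 0.908 [-29.4   1.9]
54 0.942 [-30.4   2.5]
56 0.977 [-31.4   3.1]
58 1.012 [-32.4   3.8]
60 1.047 [-33.3   4.5]
62 1.082 [-34.3   5.2]
64 1.117 [-35.1   6. ]
66 1.152 [-36.    6.8]
68 1.187 [-36.8   7.6]
70 1.222 [-37.6   8.4]
72 1.257 [-38.4   9.3]
74 1.292 [-39.2  10.2]
76 1.326 [-39.9  11.2]
78 1.361 [-40.6  12.1]
80 1.396 [-41.2  13.1]
82 1.431 [-41.8  14.1]
84 1.466 [-42.4  15.1]
86 1.501 [-42.9  16.2]
88 1.536 [-43.4  17.2]
90 1.571 [-43.9  18.3]
```

Advance 6° along the arc.

Request:
carry_out:
  series:
    - {"delta_pos": [-1.1, -0.4, 0], "turn": [0, 0, -0.07], "hand": 0}
    - {"delta_pos": [-2.2, -0.8, 0], "turn": [0, 0, -0.12], "hand": 0}
    - {"delta_pos": [-3.3, -1.2, 0], "turn": [0, 0, -0.15], "hand": 0}
    - {"delta_pos": [-3.3, -1.2, 0], "turn": [0, 0, -0.15], "hand": 0}

```text
clock: 4.3
eef_pos: [536.2, -125.8, 84.6]
eef_rot: [-3.141, 0.001, 2.915]
wrist_force: [1.5, -3.9, 0.4]
finger_gap: 0.5
```

Run:
```python
from h import *
im=camera("side")
s=read_state();print(s["eef_pos"],s["wrist_force"],s["moment"])
c=im[140:220,250:350]
cv2.imwrite(f"pics/side4.png",cv2.resize(c,None,fx=7,fy=7,interpolation=cv2.INTER_CUBIC)[:,:,::-1])
```

```text
[ 536.03998449 -125.61678677   84.52845638] [ 0.79562523 -0.28793432  0.51658614] [-0.09661353 -0.22602972  0.01834042]
```

View pics/side4.png

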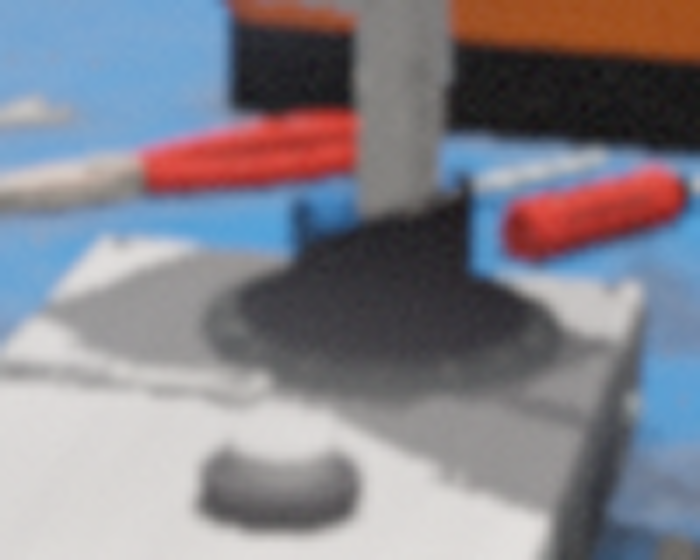

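Run:
```python
from h import *
im=camera("side")
s=read_state();print(s["clock"],s["eef_pos"],s["wrist_force"],s["moment"])
c=im[140:220,250:350]
cv2.imwrite(f"pics/side5.png",cv2.resize(c,None,fx=7,fy=7,interpolation=cv2.INTER_CUBIC)[:,:,::-1])
```

```text
4.4 [ 535.82815404 -125.36319108   84.4310933 ] [0.08147358 0.0942104  0.6554495 ] [-0.0144559  -0.08274789  0.00347954]
```

View pics/side5.png

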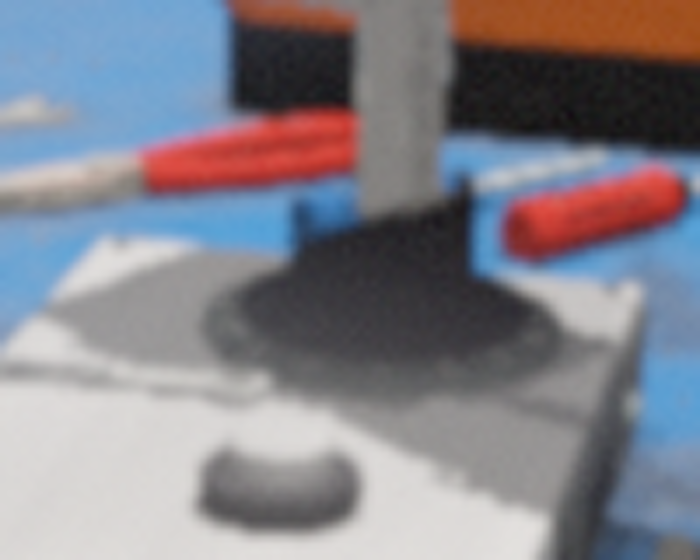

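```bash
cat >> h.py <<'E'
def barpts(al,C=(526.5,-93),a0=-94.3):
    a=np.radians(a0-al);u=np.array([np.cos(a),np.sin(a)]);n=np.array([-u[1],u[0]])
    q=[np.array(C)+s*44*u+t*7*n for s,t in((1,1),(1,-1),(-1,-1),(-1,1))]
    return [[*p,z] for z in (106,72) for p in q]
def overlay(n,al,im,x0,y0,w,h,f):
    c=cv2.resize(im[y0:y0+h,x0:x0+w],None,fx=f,fy=f,interpolation=cv2.INTER_CUBIC)[:,:,::-1].copy()
    P=(((proj(n,barpts(al))-[x0,y0]+.5)*f)-.5).round().astype(int)
    for i in range(4):
        for a,b in((i,(i+1)%4),(i+4,(i+1)%4+4),(i,i+4)):
            cv2.line(c,tuple(map(int,P[a])),tuple(map(int,P[b])),(0,255,255) if i else (0,0,255),1)
    return c
E
python3 - <<'E'
from h import *
im0=cv2.imread("pics/side0.png")[:,:,::-1]; im=camera("side")
A=[overlay("side",a,i,280,150,60,50,6) for a,i in((0,im0),(12,im),(24,im),(30,im))]
cv2.imwrite("pics/ov.png",np.vstack([np.hstack(A[:2]),np.hstack(A[2:])])[:600,:800])
E
```

```text
(no output)
```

View pics/ov.png

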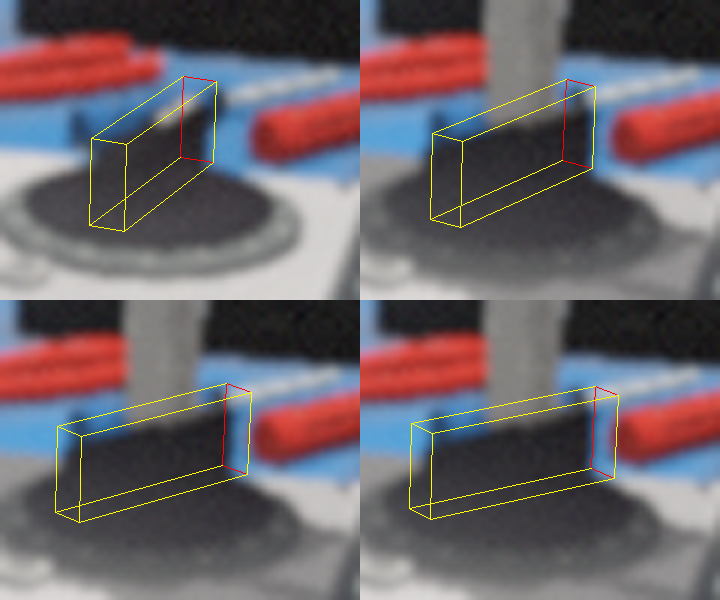

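Run:
```python
from h import *
im0=cv2.imread("pics/side0.png")[:,:,::-1]; im=camera("side")
s=read_state();print(s["clock"],s["eef_pos"],s["wrist_force"])
f=lambda i:cv2.convertScaleAbs(cv2.resize(i[155:195,285:325],(400,400),interpolation=cv2.INTER_CUBIC)[:,:,::-1],alpha=2.0)
cv2.imwrite("pics/cmp.png",np.hstack([f(im0),f(im)]))
```

```text
4.5 [ 535.69950332 -125.08067149   84.27569214] [ 0.03525691  0.46563595 -0.4245762 ]
```

View pics/cmp.png

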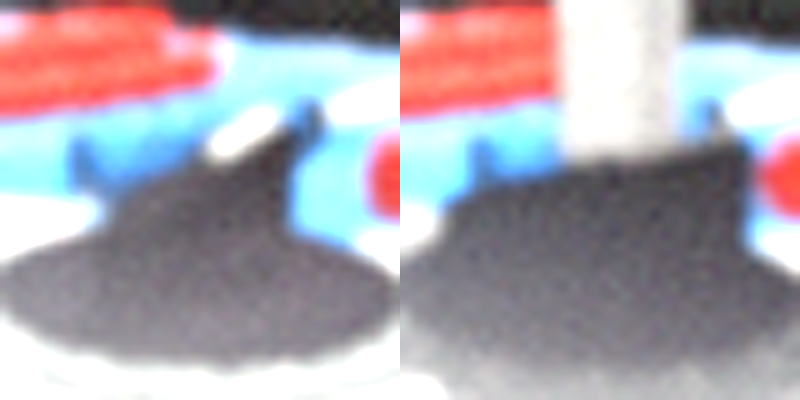

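Request:
carry_out:
  series:
    - {"delta_pos": [-2.3, -0.6, 0], "turn": [0, 0, -0.07], "hand": 0}
    - {"delta_pos": [-4.6, -1.0, 0], "turn": [0, 0, -0.14], "hand": 0}
    - {"delta_pos": [-6.9, -1.2, 0], "turn": [0, 0, -0.21], "hand": 0}
    - {"delta_pos": [-8.1, -1.3, 0], "turn": [0, 0, -0.245], "hand": 0}
    - {"delta_pos": [-9.3, -1.3, 0], "turn": [0, 0, -0.28], "hand": 0}
    - {"delta_pos": [-10.5, -1.3, 0], "turn": [0, 0, -0.315], "hand": 0}
    - {"delta_pos": [-11.6, -1.3, 0], "turn": [0, 0, -0.35], "hand": 0}
    - {"delta_pos": [-12.8, -1.2, 0], "turn": [0, 0, -0.384], "hand": 0}

```text
clock: 5.5
eef_pos: [523.9, -126.6, 84.6]
eef_rot: [3.141, 0.002, 2.53]
wrist_force: [7.2, -0.4, -3.5]
finger_gap: 0.5
```

Request:
carry_out:
  series:
    - {"delta_pos": [-0.6, 0.1, 0], "turn": [0, 0, -0.02], "hand": 0}
    - {"delta_pos": [-1.2, 0.2, 0], "turn": [0, 0, -0.035], "hand": 0}
    - {"delta_pos": [-1.2, 0.2, 0], "turn": [0, 0, -0.035], "hand": 0}

```text
clock: 5.88
eef_pos: [522.4, -126.3, 84.6]
eef_rot: [3.141, 0.001, 2.496]
wrist_force: [5.4, -0.8, -2.4]
finger_gap: 0.2
```

Request:
carry_out:
  series:
    - {"delta_pos": [-0.6, 0.1, 0], "turn": [0, 0, -0.015], "hand": 0}
    - {"delta_pos": [-0.6, 0.1, 0], "turn": [0, 0, -0.015], "hand": 0}

```text
clock: 6.12
eef_pos: [521.4, -126.2, 84.5]
eef_rot: [3.142, 0.0, 2.482]
wrist_force: [2.1, 0.0, -0.3]
finger_gap: 0.9
```

```bash
cat > look.py <<'E'
import sys
from h import *
im=camera("side"); s=read_state();print(s["clock"],s["eef_pos"],s["wrist_force"])
f=lambda i:cv2.convertScaleAbs(cv2.resize(i[150:200,275:335],(720,600),interpolation=cv2.INTER_CUBIC)[:,:,::-1],alpha=2.0)
cv2.imwrite(sys.argv[1],f(im))
E
python3 look.py pics/c2.png
```

```text
6.175 [ 521.31591262 -126.15077393   84.48205469] [2.5306697  0.48975801 1.23938099]
```

View pics/c2.png

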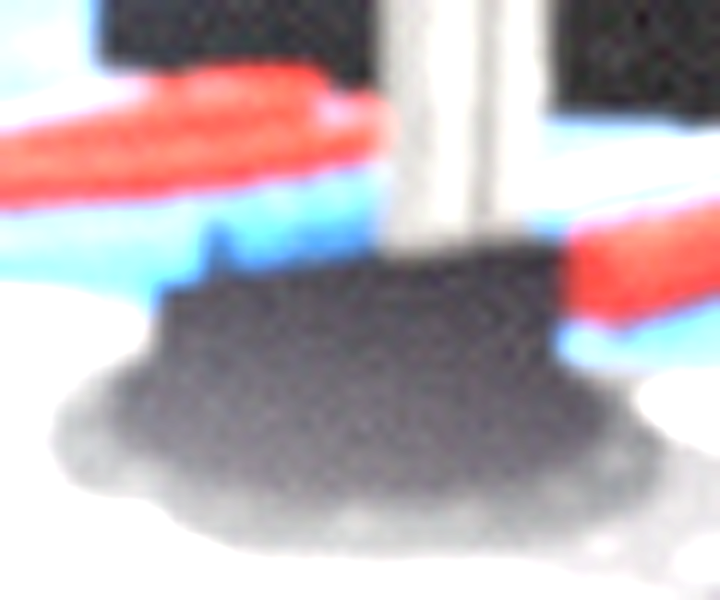

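```bash
python3 - <<'E'
from h import *
for a in range(0,109,6):
    P=proj("side",barpts(a)); P=(P-[275,150]+.5)*12-.5
    print(a,P[1].round(),P[2].round(),(P[1]-P[2]).round())
E
python3 look.py pics/c2b.png
```

```text
0 [493. 162.] [313. 288.] [ 180. -126.]
6 [512. 167.] [288. 285.] [ 224. -119.]
12 [531. 172.] [265. 282.] [ 266. -110.]
18 [548. 178.] [243. 277.] [ 304. -100.]
24 [563. 184.] [223. 272.] [339. -88.]
30 [576. 190.] [205. 266.] [371. -76.]
36 [587. 197.] [188. 260.] [398. -63.]
42 [595. 204.] [174. 253.] [421. -49.]
48 [601. 212.] [162. 246.] [440. -35.]
54 [605. 219.] [152. 239.] [453. -20.]
60 [607. 227.] [145. 231.] [462.  -5.]
66 [605. 234.] [140. 224.] [465.  10.]
72 [602. 242.] [138. 216.] [463.  25.]
78 [595. 249.] [139. 209.] [456.  40.]
84 [586. 256.] [142. 202.] [444.  54.]
90 [575. 262.] [148. 194.] [427.  68.]
96 [561. 268.] [156. 188.] [405.  81.]
102 [545. 274.] [166. 181.] [379.  93.]
108 [527. 279.] [178. 175.] [348. 103.]
6.225 [ 521.25310214 -126.1722234    84.46566899] [ 1.23822288 -0.06723144 -0.31705602]
```

View pics/c2b.png

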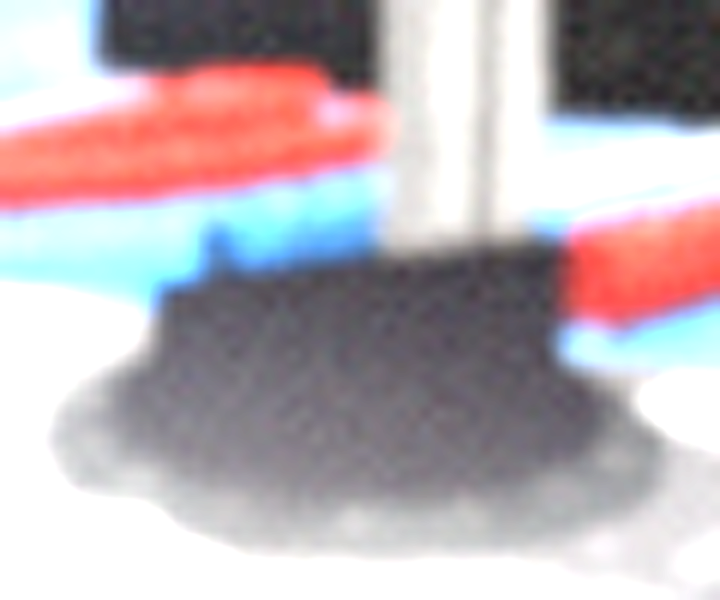

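Request:
carry_out:
  series:
    - {"delta_pos": [-0.5, 0.2, 0], "turn": [0, 0, -0.017], "hand": 0}
    - {"delta_pos": [-0.5, 0.2, 0], "turn": [0, 0, -0.017], "hand": 0}

```text
clock: 6.48
eef_pos: [520.6, -125.9, 84.3]
eef_rot: [-3.141, -0.001, 2.464]
wrist_force: [0.1, -0.2, 0.2]
finger_gap: 0.5
```

```bash
python3 look.py pics/c2c.png
```

```text
6.525 [ 520.61971226 -125.97795471   84.3234215 ] [ 0.38021089 -0.2566131  -0.56590694]
```

View pics/c2c.png

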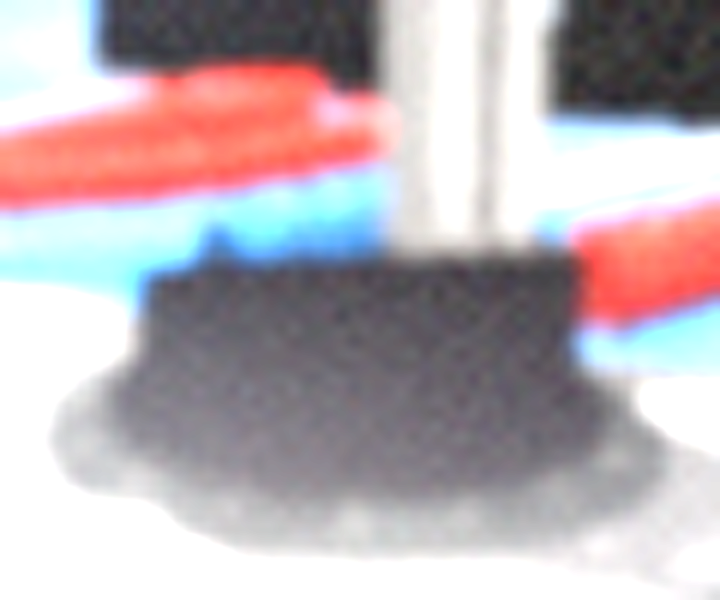

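Request:
carry_out:
  series:
    - {"delta_pos": [-2.3, 0.4, 0], "turn": [0, 0, -0.07], "hand": 0}
    - {"delta_pos": [-4.6, 1.1, 0], "turn": [0, 0, -0.14], "hand": 0}
    - {"delta_pos": [-6.8, 1.9, 0], "turn": [0, 0, -0.21], "hand": 0}
    - {"delta_pos": [-8.9, 2.9, 0], "turn": [0, 0, -0.28], "hand": 0}
    - {"delta_pos": [-10, 3.4, 0], "turn": [0, 0, -0.314], "hand": 0}
    - {"delta_pos": [-11, 4.0, 0], "turn": [0, 0, -0.349], "hand": 0}
    - {"delta_pos": [-12, 4.6, 0], "turn": [0, 0, -0.384], "hand": 0}
    - {"delta_pos": [-12.5, 4.9, 0], "turn": [0, 0, -0.4], "hand": 0}

```text
clock: 7.52
eef_pos: [508.7, -121.3, 84.5]
eef_rot: [3.141, 0.001, 2.065]
wrist_force: [5.3, -2.6, -2.6]
finger_gap: 0.2
```

Request:
carry_out:
  series:
    - {"delta_pos": [-0.5, 0.3, 0], "turn": [0, 0, -0.017], "hand": 0}
    - {"delta_pos": [-0.5, 0.3, 0], "turn": [0, 0, -0.017], "hand": 0}

```text
clock: 7.78
eef_pos: [508.0, -120.9, 84.5]
eef_rot: [3.141, 0.0, 2.048]
wrist_force: [3.3, -3.1, -2.9]
finger_gap: 0.6
```

```bash
python3 look.py pics/c3.png
```

```text
7.825 [ 508.04769537 -120.93797911   84.51628731] [ 5.81102087 -2.48762573 -2.98768566]
```

View pics/c3.png

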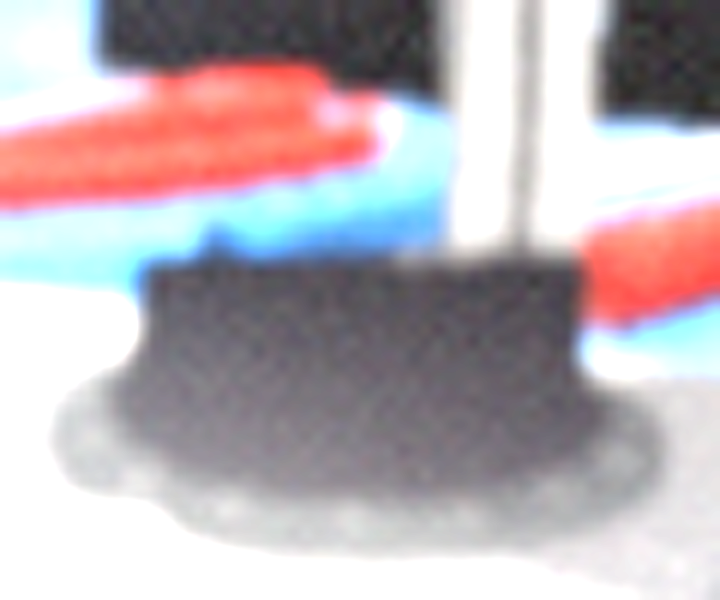

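Still short of the third middle (bar at about 55–58°), so I'll inch on.

Request:
carry_out:
  series:
    - {"delta_pos": [-0.5, 0.3, 0], "turn": [0, 0, -0.017], "hand": 0}
    - {"delta_pos": [-0.9, 0.6, 0], "turn": [0, 0, -0.035], "hand": 0}
    - {"delta_pos": [-0.9, 0.6, 0], "turn": [0, 0, -0.035], "hand": 0}

```text
clock: 8.2
eef_pos: [506.8, -120.0, 84.5]
eef_rot: [-3.141, -0.0, 2.013]
wrist_force: [1.3, 0.5, 0.6]
finger_gap: 0.1
```

```bash
python3 look.py pics/c3b.png
```

```text
8.25 [ 506.75342944 -120.05875821   84.42595075] [ 1.56953391 -0.47697141  0.08002885]
```

View pics/c3b.png

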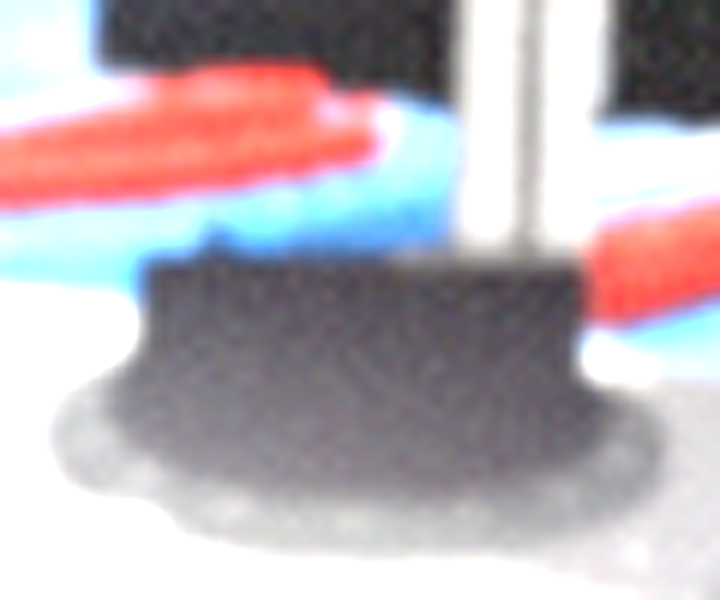

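Request:
carry_out:
  series:
    - {"delta_pos": [-0.5, 0.4, 0], "turn": [0, 0, -0.017], "hand": 0}
    - {"delta_pos": [-0.5, 0.4, 0], "turn": [0, 0, -0.017], "hand": 0}

```text
clock: 8.5
eef_pos: [506.2, -119.6, 84.3]
eef_rot: [-3.141, -0.001, 1.996]
wrist_force: [0.2, -0.4, -0.0]
finger_gap: 0.4
```

```bash
python3 look.py pics/c3c.png
```

```text
8.55 [ 506.20978571 -119.68895439   84.29646421] [ 0.55169019 -0.38284861  0.56113975]
```

View pics/c3c.png

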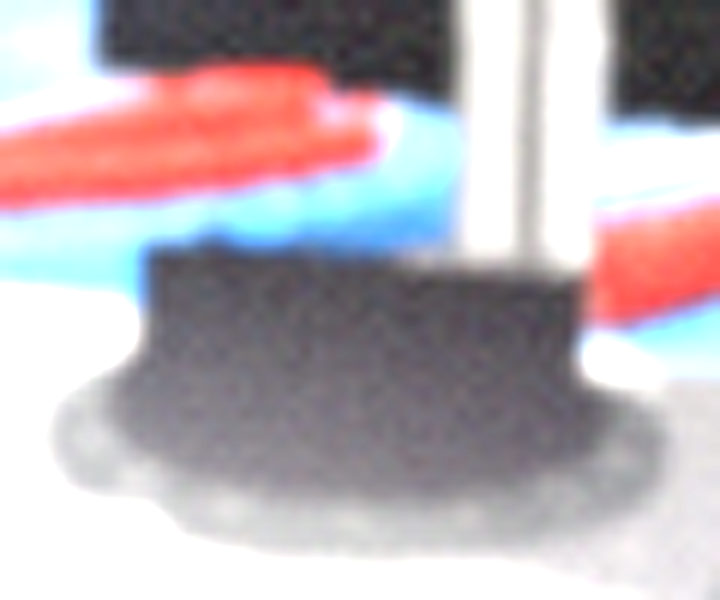

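Request:
carry_out:
  series:
    - {"delta_pos": [-1.6, 1.2, 0], "turn": [0, 0, -0.06], "hand": 0}
    - {"delta_pos": [-3.2, 2.6, 0], "turn": [0, 0, -0.122], "hand": 0}
    - {"delta_pos": [-4.8, 4.3, 0], "turn": [0, 0, -0.192], "hand": 0}
    - {"delta_pos": [-6.3, 6.1, 0], "turn": [0, 0, -0.262], "hand": 0}
    - {"delta_pos": [-7.7, 8.0, 0], "turn": [0, 0, -0.332], "hand": 0}
    - {"delta_pos": [-8.3, 9.0, 0], "turn": [0, 0, -0.367], "hand": 0}
    - {"delta_pos": [-8.6, 9.5, 0], "turn": [0, 0, -0.384], "hand": 0}
    - {"delta_pos": [-8.6, 9.5, 0], "turn": [0, 0, -0.384], "hand": 0}

```text
clock: 9.55
eef_pos: [497.7, -110.4, 84.4]
eef_rot: [-3.141, 0.0, 1.612]
wrist_force: [-1.6, -4.0, -0.5]
finger_gap: 0.5
```

```bash
python3 look.py pics/c4.png
```

```text
9.6 [ 497.72817363 -110.35618749   84.3763235 ] [-1.24713352 -3.21056147 -0.22788106]
```

View pics/c4.png

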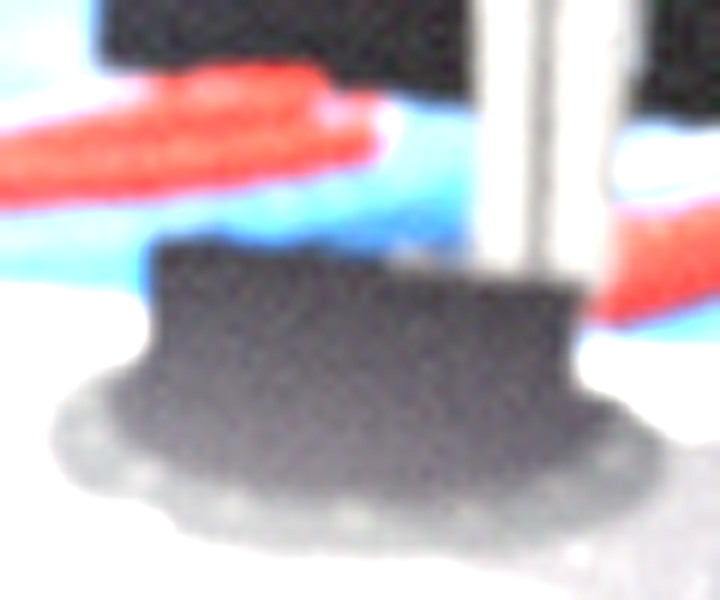

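Request:
carry_out:
  series:
    - {"delta_pos": [-0.3, 0.5, 0], "turn": [0, 0, -0.017], "hand": 0}
    - {"delta_pos": [-0.3, 0.5, 0], "turn": [0, 0, -0.017], "hand": 0}

```text
clock: 9.85
eef_pos: [497.4, -109.7, 84.4]
eef_rot: [-3.141, -0.0, 1.595]
wrist_force: [-1.4, -2.9, 0.3]
finger_gap: 0.1
```

Request:
carry_out:
  series:
    - {"delta_pos": [-0.3, 0.5, 0], "turn": [0, 0, -0.017], "hand": 0}
    - {"delta_pos": [-0.3, 0.5, 0], "turn": [0, 0, -0.017], "hand": 0}

```text
clock: 10.1
eef_pos: [497.3, -109.2, 84.4]
eef_rot: [-3.142, -0.0, 1.577]
wrist_force: [-1.5, -2.9, -0.2]
finger_gap: 0.5
```

Request:
carry_out:
  series:
    - {"delta_pos": [-0.3, 0.5, 0], "turn": [0, 0, -0.017], "hand": 0}
    - {"delta_pos": [-0.3, 0.5, 0], "turn": [0, 0, -0.017], "hand": 0}

```text
clock: 10.35
eef_pos: [497.1, -108.6, 84.5]
eef_rot: [3.141, -0.0, 1.56]
wrist_force: [-0.3, -0.2, -1.0]
finger_gap: 0.7
```

```bash
python3 look.py pics/c4b.png
```

```text
10.4 [ 497.14090874 -108.65601955   84.5270199 ] [-0.05636904  0.39826315 -0.5666178 ]
```

View pics/c4b.png

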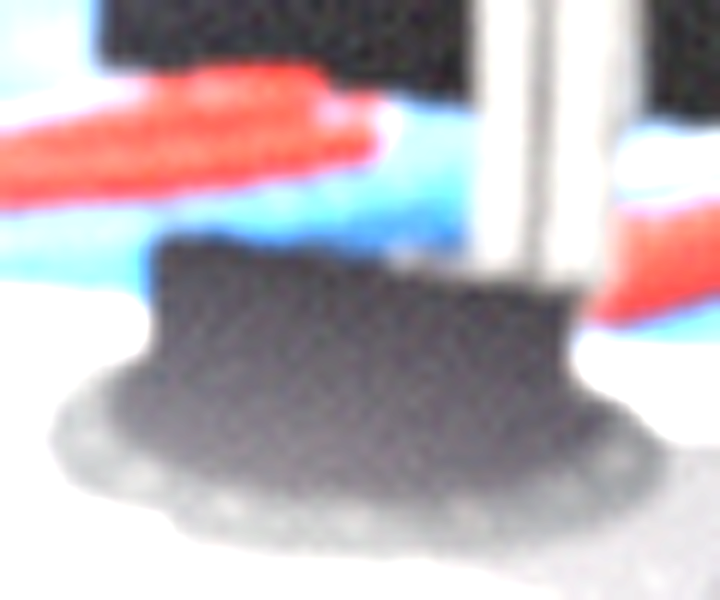

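```bash
python3 look.py pics/c4c.png
```

```text
10.45 [ 497.15169889 -108.66806895   84.53997792] [ 0.53093094  0.77782797 -0.42103403]
```

View pics/c4c.png

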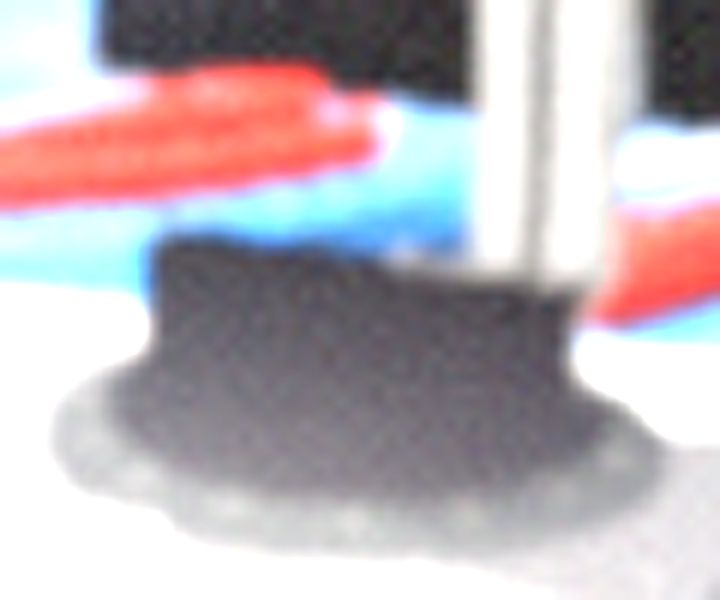

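Request:
carry_out:
  series:
    - {"delta_pos": [-0.3, 0.5, 0], "turn": [0, 0, -0.017], "hand": 0}
    - {"delta_pos": [-0.3, 0.5, 0], "turn": [0, 0, -0.017], "hand": 0}

```text
clock: 10.7
eef_pos: [496.7, -108.2, 84.5]
eef_rot: [3.141, -0.0, 1.543]
wrist_force: [1.1, 0.7, -1.4]
finger_gap: 0.5
```

```bash
python3 look.py pics/c4d.png
```

```text
10.75 [ 496.69619764 -108.22747859   84.46958656] [-1.02724095  0.59324597  0.17452914]
```

View pics/c4d.png

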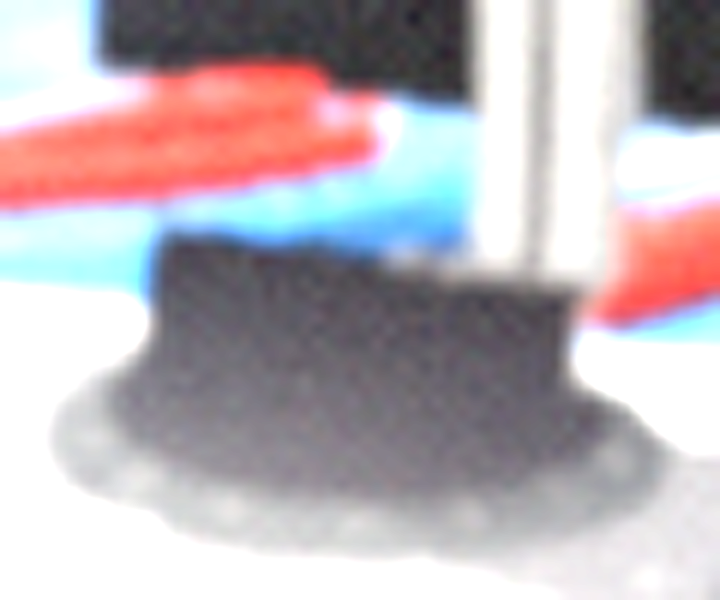

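Request:
carry_out:
  series:
    - {"delta_pos": [-0.2, 0.5, 0], "turn": [0, 0, -0.017], "hand": 0}
    - {"delta_pos": [-0.2, 0.8, 0], "turn": [0, 0, -0.017], "hand": 0}
    - {"delta_pos": [-0.2, 0.8, 0], "turn": [0, 0, -0.017], "hand": 0}

```text
clock: 11.12
eef_pos: [496.5, -107.5, 84.5]
eef_rot: [-3.142, -0.0, 1.527]
wrist_force: [0.0, -0.4, 0.2]
finger_gap: 0.0
```

```bash
python3 look.py pics/c4e.png
```

```text
11.175 [ 496.46734677 -107.50985469   84.44605921] [-0.59738011  0.0615212   0.38745407]
```

View pics/c4e.png

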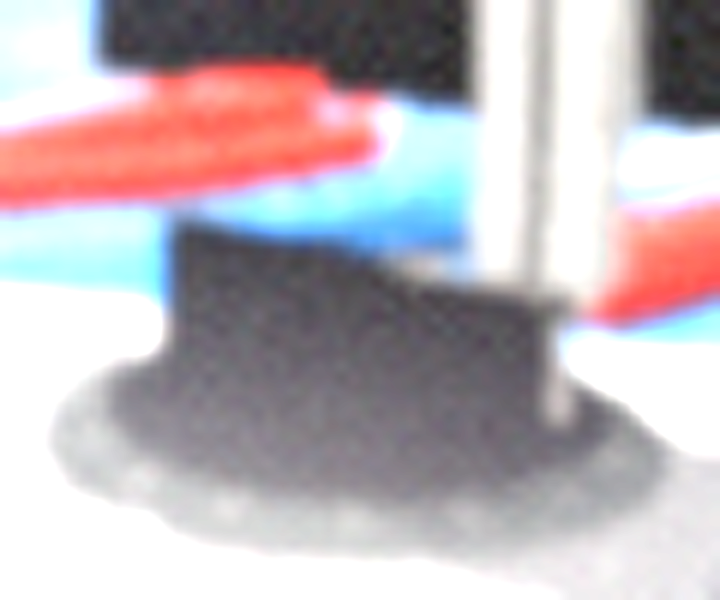

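Request:
carry_out:
  series:
    - {"delta_pos": [0, -4, 0], "turn": [0, 0, 0], "hand": 0}
    - {"delta_pos": [-1, -9, 0], "turn": [0, 0, 0], "hand": 0}
    - {"delta_pos": [-1, -9, 20], "turn": [0, 0, 0], "hand": 0}
    - {"delta_pos": [-1, -9, 60], "turn": [0, 0, 0], "hand": 0}
    - {"delta_pos": [-60, -15, 75], "turn": [0, 0, 0], "hand": 0}
    - {"delta_pos": [-120, -15, 75], "turn": [0, 0, 0], "hand": 0}
    - {"delta_pos": [-150, -15, 75], "turn": [0, 0, 0], "hand": 0}
    - {"delta_pos": [-150, -15, 75], "turn": [0, 0, 0], "hand": 0}

```text
clock: 12.18
eef_pos: [345.4, -122.8, 159.9]
eef_rot: [3.14, 0.001, 1.525]
wrist_force: [1.5, -0.6, -0.1]
finger_gap: 0.4
```

Run:
```python
from h import *
im=camera("top"); s=read_state();print(s["clock"],s["eef_pos"],s["eef_rot"],s["wrist_force"])
cv2.imwrite("pics/t5.png",cv2.resize(im[150:270,225:385],(800,600),interpolation=cv2.INTER_CUBIC)[:,:,::-1])
i=camera("side");cv2.imwrite("pics/s5.png",cv2.resize(i[150:230,260:340],(600,600),interpolation=cv2.INTER_CUBIC)[:,:,::-1])
```

```text
12.225 [ 346.47301031 -122.88262873  159.92328425] [3.14024739e+00 5.35603380e-04 1.52586164e+00] [-0.1655869   0.26830622  0.61478051]
```

View pics/t5.png

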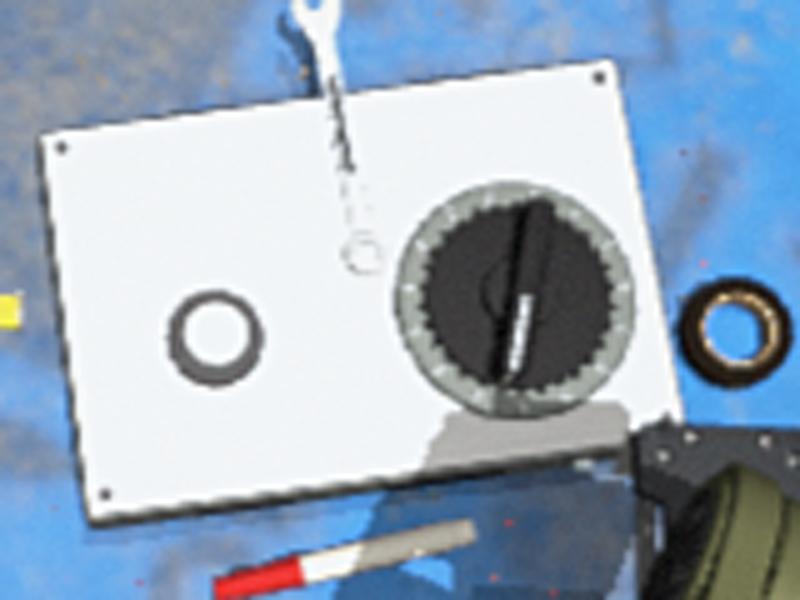

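View pics/s5.png

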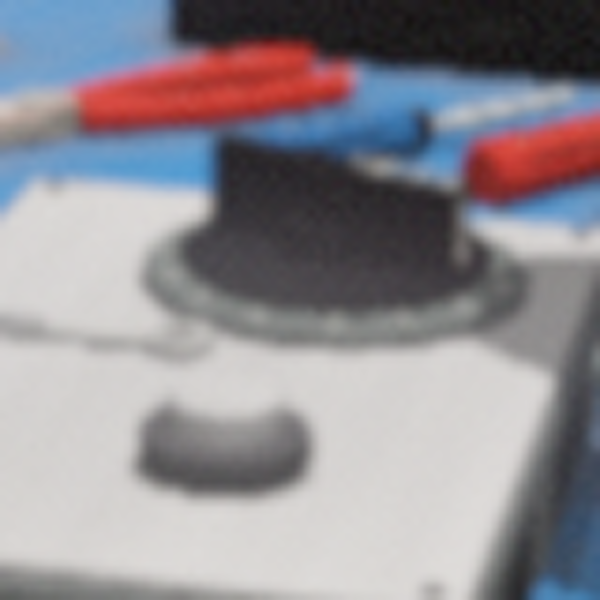

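Run:
```python
from h import *
c1=lambda x,y:((x+.5)/5-.5+225,(y+.5)/5-.5+150)
p=at("top",c1(510,374),106);q=at("top",c1(543,203),106)
d=p-q;print(p,q,np.linalg.norm(d),(-94.3-np.degrees(np.arctan2(d[1],d[0])))%360)
p=at("top",c1(511,372),106);q=at("top",c1(526,297),106)
d=p-q;print((-94.3-np.degrees(np.arctan2(d[1],d[0])))%360)
for z in (72,80,88): print(z,(((proj("side",[[507.5,54.5,z]])-[260,150]+.5)*7.5-.5)))
```

```text
[483.3 -82.5 106. ] [ 565.8 -101.7  106. ] 84.70472241852866 98.80108612957292
99.05643092009552
72 [[230.33044843 419.07077374]]
80 [[230.93394364 391.60499675]]
88 [[231.53948171 363.96449424]]
```

Request:
carry_out:
  series:
    - {"delta_pos": [40, 45, 0], "turn": [0, 0, 0], "hand": 0}
    - {"delta_pos": [80, 90, 0], "turn": [0, 0, 0], "hand": 0}
    - {"delta_pos": [120, 135, 0], "turn": [0, 0, 0], "hand": 0}
    - {"delta_pos": [161, 177.5, 0], "turn": [0, 0, 0], "hand": 0}
    - {"delta_pos": [161, 177.5, -25], "turn": [0, 0, 0], "hand": 0}
    - {"delta_pos": [161, 177.5, -50], "turn": [0, 0, 0], "hand": 0}
    - {"delta_pos": [161, 177.5, -50], "turn": [0, 0, 0], "hand": 0}

```text
clock: 13.15
eef_pos: [507.1, 55.4, 107.5]
eef_rot: [-3.138, 0.0, 1.527]
wrist_force: [-0.6, 0.3, 0.3]
finger_gap: 0.7
```

Run:
```python
from h import *
s=read_state();print(s["clock"],s["eef_pos"],s["wrist_force"])
i=camera("side");cv2.imwrite("pics/s6.png",cv2.resize(i[150:230,260:340],(600,600),interpolation=cv2.INTER_CUBIC)[:,:,::-1])
```

```text
13.15 [507.08954902  55.35670596 107.54664052] [-0.58674841  0.27104704  0.33848516]
```

View pics/s6.png

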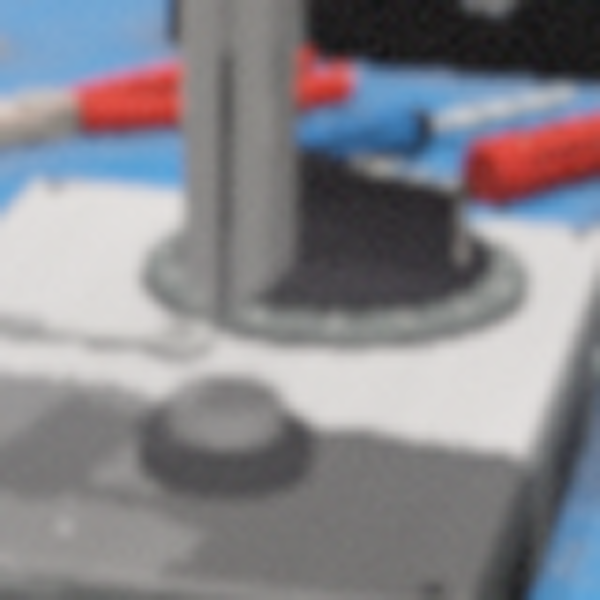

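Request:
carry_out:
  series:
    - {"delta_pos": [0, 0, -12], "turn": [0, 0, 0], "hand": 0}
    - {"delta_pos": [0, 0, -22], "turn": [0, 0, 0], "hand": 0}
    - {"delta_pos": [0, 0, -25], "turn": [0, 0, 0], "hand": 0}
    - {"delta_pos": [0, 0, -28], "turn": [0, 0, 0], "hand": 0}
    - {"delta_pos": [0, 0, -31], "turn": [0, 0, 0], "hand": 0}
    - {"delta_pos": [0, 0, -31], "turn": [0, 0, 0], "hand": 0}

```text
clock: 13.95
eef_pos: [507.5, 55.0, 78.6]
eef_rot: [3.141, 0.0, 1.527]
wrist_force: [-2.5, -0.9, 3.7]
finger_gap: 0.4
```

Request:
carry_out:
  series:
    - {"delta_pos": [0, 0, -1], "turn": [0, 0, 0], "hand": 0}
    - {"delta_pos": [0, 0, -2], "turn": [0, 0, 0], "hand": 0}
    - {"delta_pos": [0, 0, -3], "turn": [0, 0, 0], "hand": 0}
    - {"delta_pos": [0, 0, -3], "turn": [0, 0, 0], "hand": 0}

```text
clock: 14.45
eef_pos: [507.6, 55.0, 76.1]
eef_rot: [3.141, 0.0, 1.527]
wrist_force: [-4.9, -1.4, 11.8]
finger_gap: 0.4
```

Request:
carry_out:
  series:
    - {"delta_pos": [0, 0, -1], "turn": [0, 0, 0], "hand": 0}
    - {"delta_pos": [0, 0, -2], "turn": [0, 0, 0], "hand": 0}
    - {"delta_pos": [0, 0, -2], "turn": [0, 0, 0], "hand": 0}

```text
clock: 14.82
eef_pos: [507.8, 55.0, 75.7]
eef_rot: [3.14, 0.0, 1.527]
wrist_force: [-14.5, -0.9, 33.5]
finger_gap: 0.3
```

Run:
```python
from h import *
s=read_state();print(s["clock"],s["eef_pos"],s["wrist_force"])
i=camera("side");cv2.imwrite("pics/s7.png",cv2.resize(i[150:230,260:340],(600,600),interpolation=cv2.INTER_CUBIC)[:,:,::-1])
```

```text
14.825 [507.80214059  54.97818947  75.69761319] [-14.52190109  -0.88372885  33.50069595]
```

View pics/s7.png

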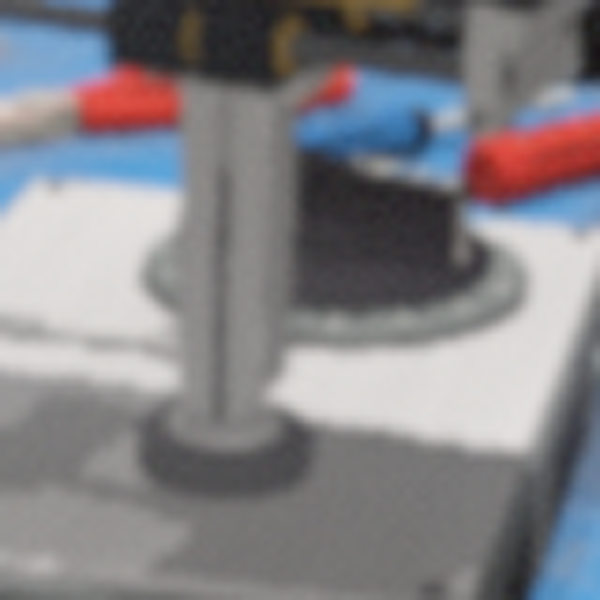

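Bottomed out against a hard stop (33 N), with the finger inside the button's round. Lift off.

Request:
carry_out:
  series:
    - {"delta_pos": [0, 0, 5], "turn": [0, 0, 0], "hand": 0}
    - {"delta_pos": [0, 0, 15], "turn": [0, 0, 0], "hand": 0}
    - {"delta_pos": [0, 0, 60], "turn": [0, 0, 0], "hand": 0}
    - {"delta_pos": [-40, -45, 90], "turn": [0, 0, 0], "hand": 0}
    - {"delta_pos": [-80, -90, 90], "turn": [0, 0, 0], "hand": 0}
    - {"delta_pos": [-120, -135, 90], "turn": [0, 0, 0], "hand": 0}
    - {"delta_pos": [-160, -175, 90], "turn": [0, 0, 0], "hand": 0}
    - {"delta_pos": [-160, -175, 90], "turn": [0, 0, 0], "hand": 0}

```text
clock: 15.88
eef_pos: [345.9, -121.8, 163.8]
eef_rot: [3.141, 0.0, 1.522]
wrist_force: [-0.6, -0.3, 0.9]
finger_gap: 0.4
```

Run:
```python
from h import *
im=camera("top"); s=read_state();print(s["clock"],s["eef_pos"],s["wrist_force"])
cv2.imwrite("pics/t8.png",cv2.resize(im[150:270,225:385],(800,600),interpolation=cv2.INTER_CUBIC)[:,:,::-1])
i=camera("side");cv2.imwrite("pics/s8.png",cv2.resize(i[150:230,260:340],(600,600),interpolation=cv2.INTER_CUBIC)[:,:,::-1])
```

```text
15.925 [ 347.08581984 -120.79066323  163.85311948] [-0.10394726 -0.47933288  0.1846027 ]
```

View pics/t8.png

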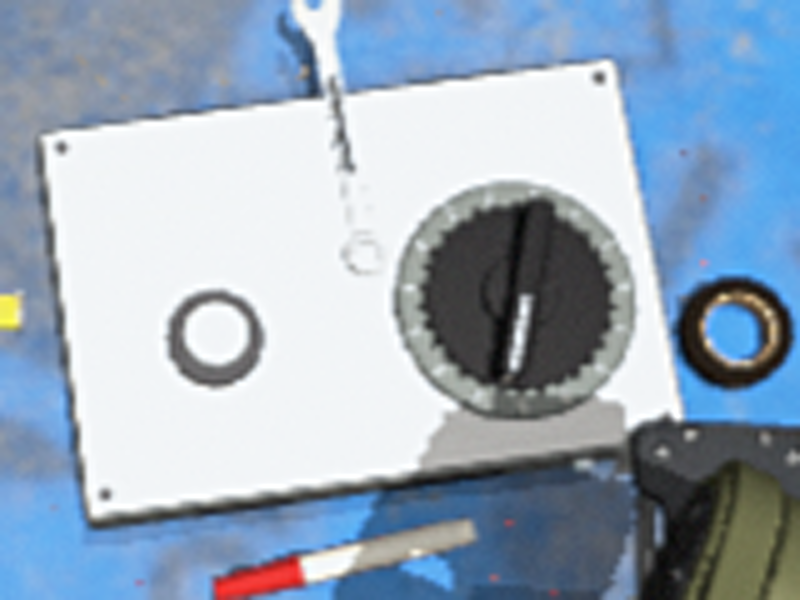

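View pics/s8.png

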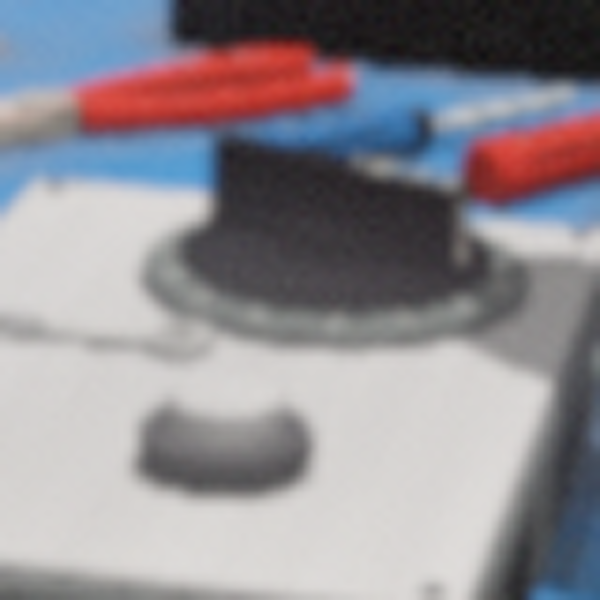

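Run:
```python
from h import *
im=cv2.imread("pics/top0.png");j=camera("top")[:,:,::-1]
f=lambda i:cv2.convertScaleAbs(cv2.resize(i[183:237,301:355],(400,400),interpolation=cv2.INTER_CUBIC),alpha=1.3)
cv2.imwrite("pics/d9.png",np.hstack([f(im),f(j)]))
print(read_state()["clock"])
for k in (0,96,102):
    P=proj("top",barpts(k)); print(k,((P-[301,183]+.5)*400/54).round()[:4].tolist(), ((proj("top",[[526.5+58*np.cos(t),-93+58*np.sin(t),66] for t in [np.radians(-94.3-k)]])-[301,183]+.5)*400/54).round())
```

```text
16.025
0 [[359.0, 165.0], [358.0, 208.0], [82.0, 188.0], [84.0, 145.0]] [[374. 214.]]
96 [[224.0, 315.0], [180.0, 307.0], [218.0, 41.0], [261.0, 49.0]] [[175. 372.]]
102 [[209.0, 313.0], [166.0, 301.0], [232.0, 42.0], [274.0, 54.0]] [[157. 368.]]
```

View pics/d9.png

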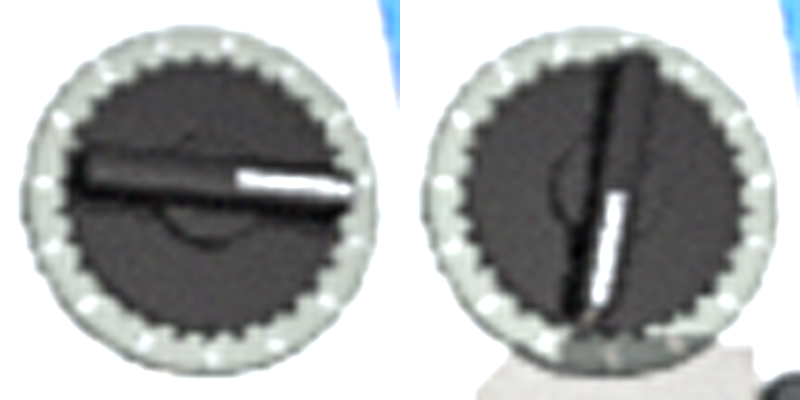

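```bash
python3 -c "
from cell import *
print(sign_off())"
```

```text
the job is handed in; nothing more can be done
None
```

I pushed the dial clockwise four clicks, pressed the start button fully down, let it come up again, and handed the job in at about 16 s. No verdict was reported.

- **Dial:** I used the shut fingertips, one click at a time, confirming each click by the push force dropping and the side picture. At the end the top view matched the bar model at about 96–97°, against the 96° wanted. An earlier rough reading gave 99°, still inside the ±5.7° allowed.
- **Start button:** I pressed until it met its hard stop, with about 33 N on the wrist, then lifted off. In the pictures it looks fully up again, the same as before the press. I had no direct reading of its travel.
- **Bystanders:** In the last top view the spanner, marker and tape roll are at the same pixels as at the start. Only the tip of the tape measure's blade was in that crop, and it had not moved. I did not check its body again, but the arm never went near it.
- **Arm:** It was clear of everything at hand-in, with about 0 N on the wrist.

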